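# Clamp a glass test cell in the bench press with its ball knob

### The arm

A 6-joint arm with a two-finger parallel gripper is mounted at the origin on the work surface. World frame = base frame: x ahead of the robot, y to its left, z up, the work surface at z = 0. Lengths are in m, angles in degrees, forces in N, time in s.
With the tool pointing down it reaches from about 0.375 to 0.9 m from the base axis. Payload 3.1 kg.
Tool frame: the origin (TCP) lies on the centre line of the jaws, within the pads' length; the fingertips stand bot.nose_length ahead of it and the grasp point (between the pads) lies 2 mm behind it (bot.nose_length is the distance from the TCP to the fingertips, in m); z points along the fingers, y is the direction in which the jaws open and shut (so a half turn about z gives the same grasp; the last joint's range is limited). The gripper opens to 87 mm and grips with 3 to 60 N. Pads are 19 mm wide; open, the fingers measure 117 mm over their backs; the gripper's body (75 mm by 190 mm) begins 51 mm behind the grasp point.
Start: joints at [-84.712, 30.224, 82.088, -0, 67.689, -10.227], TCP at [0.167, -0.602, 0.24] pointing down, gripper open.
Joint ranges: [-176.69, 176.69], [-43.24, 126.21], [12.49, 139.97], [-82, 262], [0, 151.66], [-163.58, 163.58]. Speed limits (degrees/s): [159.86, 159.86, 180, 180, 180, 180].

### API

Orientations are given as a 3x3 rotation matrix whose columns are the frame's x, y, z axes.
In Python, from rig import bot, optics, hand_in gives the robot as it stands. The module is installed in compiled form; this text tells all that it offers.
- The arm moves only by the tool move_arm, never from a script. Its argument "series" is a list of rows, each a list of 5 numbers: the shift along the tool's x, y, z in m, then the turn about the tool's z in rad, then the finger opening in m, from 0 to 0.087. In form: [[dx, dy, dz, roll, grip], ...]. A call has 1 to 5 rows; each row is the pose to reach, as a shift and turn from the pose measured when the call began, along the tool's axes at that moment; what a row does not reach only later rows make up. A row lasts 1/8 s, in which the tool goes at most 62.5 mm and 10.7 degrees, less where a joint would pass 70% of its speed; a pose out of reach is approached as far as the arm can. A call with a gripper value outside its range is refused whole. The fingers move at their own pace and stop on an object; the grip force is fixed at half the most. Time passes only in rows, so rows that repeat a pose let the fingers close. It gives the time, the measured TCP pose, the force and the opening at its end, in the units of the state.
- bot.read_state(): the state, without advancing time (a new reading comes with each control period).
- optics.capture(name): name is "scene" or "top" or "wrist"; returns the picture (384x512x3 uint8, red, green, blue); there is no depth.
- optics.camera_params(name): a dict with "vfov" (degrees; the focal length in pixels is half the picture's height over the tangent of half this angle, whatever the lens; pixels are square), "cx", "cy" (the principal point, pixels), "k1" (the pictures are not rectified: a ray, as slopes to the right and down, at radius r is drawn at 1 + k1 r^2 times it, then the intrinsics apply), "world_from_camera" (4x4, takes a point from camera to world coordinates); the wrist camera has in their place "hand_eye" (4x4, takes a point from camera to tool coordinates, whose origin is the TCP and whose axes are the flange's). Camera axes: x right, y down, z forward; pixel columns grow to the right and rows downward; lengths in m; the calibration is good to about 2 mm. A picture is of the moment at which its call begins: read the wrist's pose just before it. camera_params takes no time and is no camera call.
- hand_in(): hands the job in, once; it reports no verdict.
The state is a dict: "time_s": time; "joint_positions": joint angles; "qvel": joint speeds; "tau": joint torques, N m; "position": TCP position; "tcp_rot": TCP orientation; "force": force on the tool from outside, world axes, zero at the start; "moment": the same for the moment, N m; "opening": opening from 0.0 (shut) to 1.0 (fully open).
Only numpy, scipy, OpenCV 4.12 (cv2) and the standard library are available. Lean on these libraries where they do the work, as an engineer would, in place of code of your own. Each camera call takes 0.05 s, during which the arm holds its last target. There are 200 camera calls.

### The job

Stand the red-lidded glass cell upright in the white seat ring of the press's carriage, push the carriage fully home under the press head, then turn the black ball knob clockwise (seen from above) until the pad holds the cell snugly: clearly past first touch, but stop well before the glass is overloaded. Let go of everything, and leave the other things on the bench where they are.

Things in the scene. Friction and masses are not known exactly. Their poses are not given: they have to be found in the camera images.
- cell_red: Loose glass cell with a RED lid, 0.14 to 0.28 kg: upright glass cylinder 48 mm across and 52 mm high with a 50 mm wide, 18 mm high, flat-topped lid above it, 70 mm high in all. Origin: centre of the underside, z up the cell. Can be gripped across the lid.
- press: Bench clamping press, fixed, white and grey, its front towards the robot. Origin on the bench under the vertical ram axis; its x points to the back of the press, so the carriage goes home along +x of this frame. Base plate 310 x 120 mm reaches from x -210 to +100 mm. The head (64 mm wide) reaches over the carriage from x -32 mm to +98 mm, from 150 to 186 mm above the bench; a 100 mm wide column carries it from x +60 to +100 mm.
- ram_axis (a point): The fixed point of the press on the ram axis where the seat's centre comes to lie when the carriage is home (35 mm above the bench); same axes as the press.
- carriage: Aluminium carriage, 85 x 88 mm, that slides on the press's base along the press's x, 110 mm of travel, to a hard stop at home. It starts drawn out towards the robot, by 80 to 110 mm. Sliding friction about 3 N, plus 6 N per m/s; it stays where left. Same axes as the press.
- seat (a point): Centre of the carriage's flat seat floor, 35 mm above the bench, moving with it. A white ring stands around it: inner diameter 54 mm, outer 66 mm, 6 mm high; the cell's foot goes inside and stands on the floor.
- handle (a point): Middle of the top edge of the black upright push plate at the carriage's front, 75 mm ahead (press -x) of the seat centre: 12 mm thick along press x, 50 mm wide, its top 82 mm and its foot 20 mm above the bench. Push it along the press's +x.
- ball (a point): Centre of the smooth black ball knob, 50 mm in diameter, 238 mm above the bench on the ram axis, on a 16 mm stem. It turns about the vertical. It floats on a soft spring, 1 to 7 N over 15 mm of give downwards, and is slippery (friction about 0.3): pads that catch only its upper part, not its widest, squeeze it down out of the grip, and a grip below about 30 N slips. Clockwise from above drives the ram down 6 mm per rad; several grasps may be needed.
- collar (a point): Top of the fixed steel collar, 30 mm wide and 12 mm high, that stands on the head round the knob's stem, 41 mm below the ball's centre. While turning, the free knob resists with 0.24 N m; once the pad touches, each 0.1 rad adds about 0.025 N m against the turn. Standing still, friction may hold any part of +-0.24 N m, so compare like readings. The screw stays where it is when let go.
- ram_guide (a point): Where the ram leaves the head's underside. How far the 30 mm rubber pad below it stands above a seated cell's lid is unmeasured and differs each time: 4 to 10 mm, 0.65 to 1.7 rad of the knob to first touch. The pad is sprung: past touch each 0.1 rad adds about 4 N. Snug is 15 to 33 N of pad force (knob torque 0.09 to 0.20 N m above free); the glass cracks at 50 N.
- cell_white: Bystander: the same kind of cell with a WHITE lid; origin at the centre of its underside.
- cell_blue: Bystander: the same kind of cell with a BLUE lid; origin at the centre of its underside.
- beaker: Bystander: open glass beaker, 70 mm across, 85 mm high; origin at the centre of its underside.
- wash_bottle: Bystander: clear bottle with a white cap, 64 mm across, 170 mm high; origin at the centre of its underside.
- amber_jar: Bystander: amber jar with a white cap, 64 mm across, 90 mm high; origin at the centre of its underside.
- spatula: Bystander: flat steel spatula 200 mm long lying on the bench along its x.
Mind the look-alikes: they are no part of the job. What is shaped like the cell_red but green is not meant.

How it is judged (in metres and radians):
On the way, in this order (a step that is already met when the one before it is completed fails the run):
1. the red-lidded cell stands in the seat ring (horizontal distance between cell_red and seat below 0.005 m and z of cell_red in the frame of seat between -0.003 and 0.003 m and angle between cell_red's own z axis and vertical below 0.06 rad), for 0.2 s.
2. with the cell in it, the carriage is fully home (all of step 1 and horizontal distance between seat and ram_axis below 0.004 m), for 0.2 s.
3. the pad holds the cell snugly (all of step 2 and contact force between cell_red and carriage between 14 and 38 N), for 0.3 s.
At the end, for the whole second after the job is handed in: The red-lidded cell stands upright (within 0.06 rad) on the seat floor (within 3 mm), centred in the ring within 5 mm; the carriage is home within 4 mm; the cell is pressed on the carriage with 14 to 38 N (its weight of about 2 N included); all at rest (all of step 3 and linear speed of cell_red below 0.02 m/s); the robot touches nothing.
It fails at once if the cell is pressed with more than 50 N and cracks (contact force between cell_red and carriage above 50 N).
It fails at once if another thing on the bench is shoved more than 40 mm or knocked over (distance of any of cell_white, cell_blue, beaker, wash_bottle, amber_jar, spatula from where it was at the start of the episode above 0.04 m or angle between any of cell_white, cell_blue, beaker, wash_bottle, amber_jar's own z axis and vertical above 0.5 rad).
It also fails if it takes over 72 s, if anything falls off the work surface, if the arm or the gripper's body presses on something with over 40 N, if the wrist force passes 120 N, or if a joint passes its speed limit or range.

## Working session

There is one attempt and no reset: what is moved stays moved. The work goes in short steps, Python scripts to look and compute and a tool call to move; the robot and the scene stay as the last step left them, time stands still between calls to the robot, and variables do not carry over. Pictures are saved under pics/ and viewed, on a budget of 10 in all, crops included, one or two more only if the job needs it, and the job is handed in when it is done.

Besides the shell and the picture viewer there is one more tool, called by a JSON object that holds its "fn" and its "kwargs". move_arm: Moves the arm, as the interface text tells. Its arguments: {"type":"object","properties":{"series":{"type":"array"}},"required":["series"]}

```bash
mkdir -p pics && cat > h.py <<'E'
import numpy as np, cv2
from rig import bot, optics
def cam(name,st=None):
    p=optics.camera_params(name)
    f=192/np.tan(np.radians(p['vfov'])/2)
    if name=='wrist':
        st=st or bot.read_state()
        T=np.eye(4);T[:3,:3]=np.array(st['tcp_rot']);T[:3,3]=st['position']
        M=T@np.array(p['hand_eye'])
    else: M=np.array(p['world_from_camera'])
    return f,p['cx'],p['cy'],p['k1'],M
def ray(c,u,v):
    f,cx,cy,k,M=c
    d=np.array([(u-cx)/f,(v-cy)/f]);x=d.copy()
    for _ in range(20): x=d/(1+k*(x@x))
    return M[:3,3],M[:3,:3]@np.array([x[0],x[1],1.])
def plane(c,u,v,z):
    o,d=ray(c,u,v); return o+d*(z-o[2])/d[2]
def proj(c,P):
    f,cx,cy,k,M=c
    q=M[:3,:3].T@(np.array(P)-M[:3,3]); x=q[:2]/q[2]; x=x*(1+k*(x@x))
    return f*x+[cx,cy]
def snap(name,fn=None):
    st=bot.read_state(); im=optics.capture(name)
    if fn: cv2.imwrite('pics/'+fn,cv2.cvtColor(im,cv2.COLOR_RGB2BGR))
    return im,cam(name,st)
E
python3 - <<'E'
from h import *
s=bot.read_state();print(s,bot.nose_length)
a,c1=snap('scene');b,c2=snap('top');
for n in('scene','top','wrist'):print(n,optics.camera_params(n))
im=np.hstack([a,b]);
cv2.imwrite('pics/a.png',cv2.cvtColor(a,cv2.COLOR_RGB2BGR));cv2.imwrite('pics/b.png',cv2.cvtColor(b,cv2.COLOR_RGB2BGR))
cv2.imwrite('pics/ab.png',cv2.cvtColor(np.vstack([a,b]),cv2.COLOR_RGB2BGR)[:, :])
for nm,i in(('scene',a),('top',b)):
  h=cv2.cvtColor(i,cv2.COLOR_RGB2HSV)
  m=((h[...,0]<8)|(h[...,0]>172))&(h[...,1]>120)&(h[...,2]>60)
  n,l,st,ce=cv2.connectedComponentsWithStats(m.astype(np.uint8))
  for k in range(1,n):
    if st[k,4]>15: print(nm,st[k],ce[k])
E
```

```text
{'time_s': 0.0, 'joint_positions': array([-8.47112571e+01,  3.02794757e+01,  8.21543842e+01, -7.04941298e-04,
        6.76892457e+01, -1.02288090e+01]), 'qvel': array([-0.00038716,  0.03541787, -0.01544256,  0.05986185, -0.04047639,
        0.05533358]), 'tau': array([ 9.57114789e-04, -4.40029299e+01, -1.76596963e+01,  6.32543396e-02,
        5.80909266e-02, -1.62031561e-04]), 'position': array([ 0.16715413, -0.60152791,  0.23857724]), 'tcp_rot': array([[ 9.63547328e-01,  2.67537851e-01, -2.09380719e-04],
       [ 2.67537677e-01, -9.63545027e-01,  2.13839943e-03],
       [ 3.70355038e-04, -2.11646629e-03, -9.99997692e-01]]), 'force': array([ 0.22086873, -0.22308657, -0.02619219]), 'moment': array([ 0.01252005, -0.03280073, -0.03608545]), 'opening': 1.0021493832479882} 0.017
scene {'vfov': 44.222382583272946, 'cx': 258.3733871862632, 'cy': 195.81709251364026, 'k1': -0.17140774453110263, 'world_from_camera': array([[ 0.43388156,  0.62057556, -0.65317131,  1.4619519 ],
       [ 0.90092924, -0.30572704,  0.30798943, -0.37129745],
       [-0.00856141, -0.72209206, -0.69174399,  1.15389733
[... 1401 characters left out ...]
  7   8  39] [393.79487179 271.15384615]
scene [410 271   7   7  40] [412.95  273.925]
scene [380 274   7   8  40] [383.  277.6]
scene [389 283   7   8  42] [391.88095238 286.80952381]
scene [378 290   7   8  44] [380.88636364 293.63636364]
scene [323 325  11  11  73] [327.57534247 330.16438356]
top [204  87   5   5  16] [205.875   88.9375]
top [215  86   5   5  17] [216.76470588  88.        ]
top [259  89   5   7  28] [261.35714286  92.14285714]
top [171  90   5   5  16] [173.3125  92.3125]
top [ 15 152  13  10 100] [ 20.37 156.58]
top [204 180  13  13 138] [210.23913043 185.92028986]
top [  0 188   6   8  37] [  2.         191.62162162]
top [  8 284  13  11 116] [ 13.81896552 289.27586207]
```

View pics/a.png

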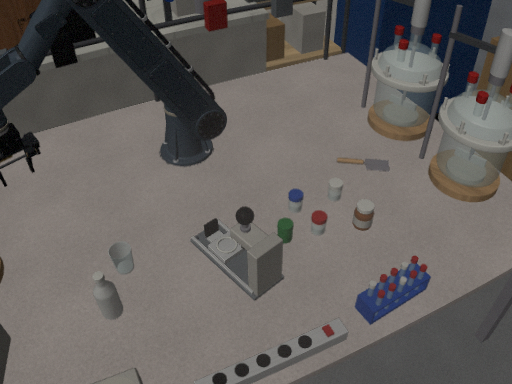

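View pics/b.png

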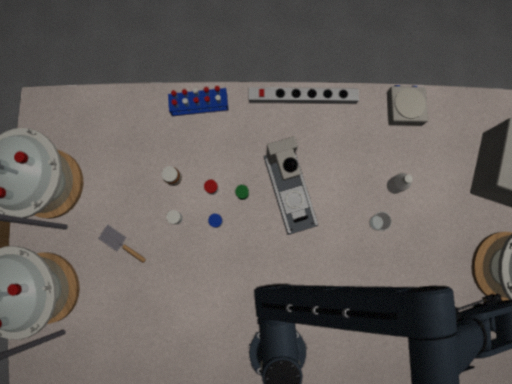

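Scene: the red-lidded candidate is at (319,217), with green at (286,230), blue at (296,197) and white at (335,186). In the top view these are red (210,186), green (242,191), blue (215,220) and white (174,216). The only other red objects are stoppers in the rack and flasks and a switch, all too small or too far away. I'll check red in an enlarged crop and measure the press.

```bash
python3 - <<'E'
from h import *
a=cv2.imread('pics/a.png');b=cv2.imread('pics/b.png')
A=cv2.resize(a[165:305,180:380],None,fx=4,fy=4,interpolation=3)[:, :800]
B=cv2.resize(b[130:240,195:325],None,fx=5,fy=5,interpolation=3)
cv2.imwrite('pics/c.png',A);cv2.imwrite('pics/d.png',B)
cs,ct=cam('scene'),cam('top')
def tri(p,q):
    o1,d1=ray(cs,*p);o2,d2=ray(ct,*q)
    t=np.linalg.lstsq(np.c_[d1,-d2],o2-o1,rcond=None)[0]
    x,y=o1+t[0]*d1,o2+t[1]*d2
    return (x+y)/2,np.linalg.norm(x-y)
print('red',tri((318.6,217),(210.2,185.9)),plane(ct,210.2,185.9,.068),plane(cs,318.6,217,.062))
for nm,i,r in(('s',a,(200,270,230,280)),('t',b,(145,185,270,310))):
    y0,y1,x0,x1=r;m=(i[y0:y1,x0:x1].max(2)<45).astype(np.uint8)
    n,l,s,c=cv2.connectedComponentsWithStats(m)
    print(nm,[(s[k],c[k]+[x0,y0]) for k in range(1,n) if s[k,4]>40])
E
```

```text
red (array([0.60245423, 0.24525084, 0.06016385]), np.float64(0.0017289940491859639)) [0.60093596 0.24362482 0.068     ] [0.60416604 0.24505752 0.062     ]
s [(array([  6,   8,  17,  17, 164], dtype=int32), array([244.76829268, 216.20121951]))]
t [(array([ 14,  13,  13,  14, 150], dtype=int32), array([289.93333333, 164.48666667]))]
```

View pics/c.png

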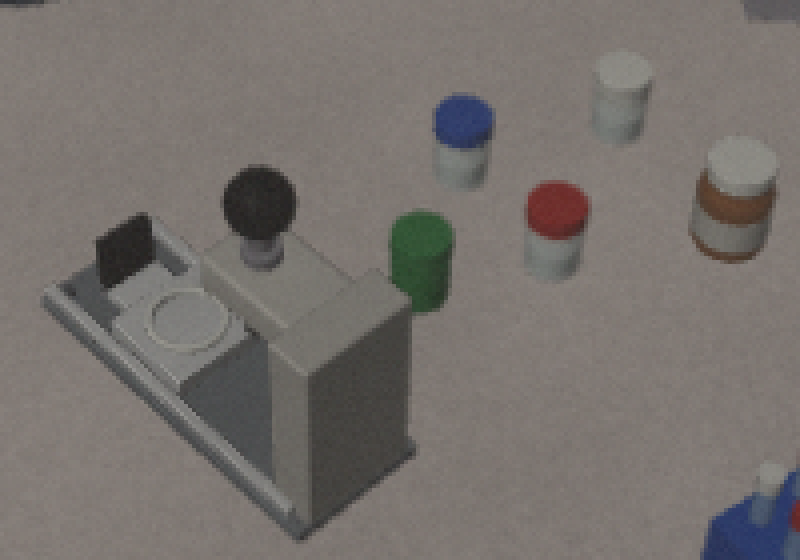

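View pics/d.png

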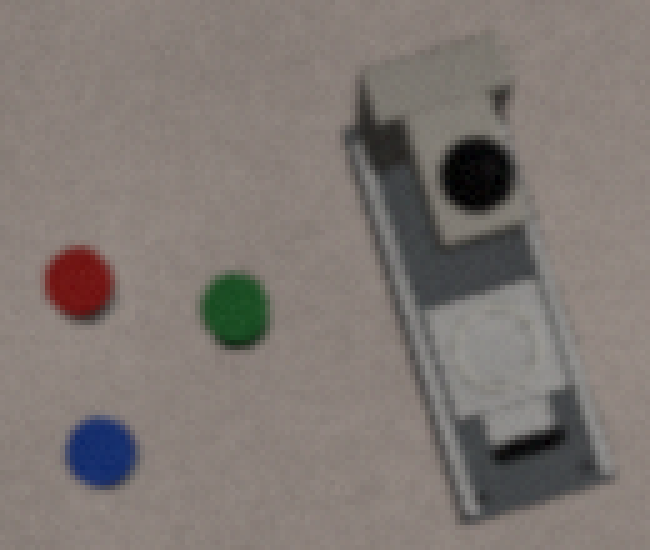

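The crops confirm the red cell at scene (319,217) / top (210,186): a glass body with a red lid, unlike the all-green neighbour. The ring centre is near scene (227,245) / top (294,200), and the push plate is near top (301,218).

```bash
python3 - <<'E'
from h import *
cs,ct=cam('scene'),cam('top')
def tri(p,q):
    o1,d1=ray(cs,*p);o2,d2=ray(ct,*q)
    t=np.linalg.lstsq(np.c_[d1,-d2],o2-o1,rcond=None)[0]
    x,y=o1+t[0]*d1,o2+t[1]*d2
    return (x+y)/2,np.linalg.norm(x-y)
ball,e=tri((244.8,216.2),(289.9,164.5));print('ball',ball,e,plane(ct,289.9,164.5,.238))
seat=plane(ct,293.6,199.6,.041);s2=plane(cs,227,245,.041);print('seat',seat,s2)
print('handle',plane(ct,300.6,218,.08))
d=ball-seat;print('yaw',np.degrees(np.arctan2(d[1],d[0])),np.hypot(*d[:2]))
# rails: outer base edge left in top: crop (350,140)->(462,520)
p=plane(ct,195+462/5,130+520/5,.01);q=plane(ct,195+350/5,130+140/5,.01);w=q-p
print('edge yaw',np.degrees(np.arctan2(w[1],w[0])),np.linalg.norm(w))
p=plane(ct,195+462/5,130+520/5,.01);q=plane(ct,195+615/5,130+478/5,.01);w=p-q
print('front yaw',np.degrees(np.arctan2(w[1],w[0]))-90,np.linalg.norm(w))
for n,u,v,z in(('blue',215,220,.068),('white',174,216,.068),('green',242,191,.068),('amber',170,174,.09)):print(n,plane(ct,u,v,z))
E
```

```text
ball [ 0.64850916 -0.03057597  0.23440685] 0.00308183530757582 [ 0.64723181 -0.03175059  0.238     ]
seat [ 0.55514128 -0.0580589   0.041     ] [ 0.56571471 -0.0575198   0.041     ]
handle [ 0.48522207 -0.07946418  0.08      ]
yaw 16.401846953546073 0.09732867740417656
edge yaw 16.202079638914153 0.2960140076194202
front yaw 15.245466772658688 0.11753275550117896
blue [0.47822716 0.22459716 0.068     ]
white [0.49179683 0.37235936 0.068     ]
green [0.58270064 0.12898812 0.068     ]
amber [0.64055308 0.38662521 0.09      ]
```

{"fn": "move_arm", "kwargs": {"series": [[0.042, -0.046, 0, -0.18, 0.087], [0.084, -0.092, 0, -0.36, 0.087], [0.126, -0.138, 0, -0.54, 0.087], [0.168, -0.184, 0, -0.72, 0.087], [0.21, -0.23, 0, -0.9, 0.087]]}}

```text
time_s: 0.72
position: [0.3085, -0.3218, 0.239]
tcp_rot: [[0.385, 0.923, -0.0], [0.923, -0.385, 0.002], [0.002, -0.001, -1.0]]
force: [1.8, -0.8, -1.1]
opening: 0.997
```

```bash
cat >> h.py <<'E'
def to(x,y,z,yaw=None):
    """tool-frame shift (and roll) to a world TCP target"""
    s=bot.read_state();R=np.array(s['tcp_rot']);p=np.array(s['position'])
    cy=np.degrees(np.arctan2(R[1,0],R[0,0]))
    print('t',round(s['time_s'],2),'pos',p.round(4),'yaw',round(cy,2),'q6',round(s['joint_positions'][5],1),'open',round(s['opening'],3),'F',np.round(s['force'],1),'M',np.round(s['moment'],3))
    print(' shift',(R.T@(np.array([x,y,z])-p)).round(4), 'tilt',R[:2,2].round(4), '' if yaw is None else 'roll %.3f'%np.radians((cy-yaw+180)%360-180))
E
python3 -c "
from h import *
to(.602,.245,.22,196)"
```

```text
t 0.72 pos [ 0.3085 -0.3218  0.239 ] yaw 67.38 q6 -38.1 open 0.997 F [ 1.8 -0.8 -1.1] M [-0.078 -0.074 -0.05 ]
 shift [0.6361 0.0529 0.0203] tilt [-0.      0.0023] roll -2.245
```

{"fn": "move_arm", "kwargs": {"series": [[0.06, 0.005, 0, -0.18, 0.087], [0.12, 0.01, 0, -0.36, 0.087], [0.18, 0.015, 0, -0.54, 0.087], [0.24, 0.02, 0, -0.72, 0.087], [0.31, 0.026, 0.0, -0.9, 0.087]]}}

```text
time_s: 1.35
position: [0.4488, -0.0508, 0.2396]
tcp_rot: [[-0.489, 0.872, 0.0], [0.872, 0.489, 0.002], [0.002, 0.001, -1.0]]
force: [0.8, -0.2, 0.2]
opening: 0.996
```

```bash
python3 -c "
from h import *
to(.602,.245,.22,196)"
```

```text
t 1.35 pos [ 0.4488 -0.0508  0.2396] yaw 119.27 q6 -50.1 open 0.996 F [ 0.8 -0.2  0.2] M [-0.056 -0.168 -0.029]
 shift [0.1831 0.2783 0.0202] tilt [0.0002 0.002 ] roll -1.339
```

{"fn": "move_arm", "kwargs": {"series": [[0.033, 0.05, 0, -0.18, 0.087], [0.066, 0.1, 0, -0.36, 0.087], [0.1, 0.15, 0, -0.54, 0.087], [0.133, 0.2, 0.01, -0.72, 0.087], [0.166, 0.25, 0.02, -0.9, 0.087]]}}

```text
time_s: 1.98
position: [0.5862, 0.2182, 0.2196]
tcp_rot: [[-0.988, 0.153, 0.0], [0.153, 0.988, 0.002], [0.0, 0.002, -1.0]]
force: [1.0, -0.4, 1.0]
opening: 1.001
```

```bash
python3 -c "
from h import *
to(.602,.245,.22,196)"
```

```text
t 1.98 pos [0.5862 0.2182 0.2196] yaw 171.2 q6 -71.1 open 1.001 F [ 1.  -0.4  1. ] M [ 0.041 -0.154  0.012]
 shift [-0.0115  0.0289 -0.0003] tilt [0.     0.0017] roll -0.433
```

{"fn": "move_arm", "kwargs": {"series": [[-0.0115, 0.029, 0, -0.18, 0.087], [-0.0115, 0.029, 0, -0.36, 0.087], [-0.0115, 0.029, 0, -0.433, 0.087], [-0.0115, 0.029, 0, -0.433, 0.087]]}}

```text
time_s: 2.48
position: [0.6016, 0.2452, 0.219]
tcp_rot: [[-0.961, -0.275, -0.001], [-0.275, 0.961, 0.001], [0.001, 0.002, -1.0]]
force: [0.7, -1.0, -0.4]
opening: 0.999
```

```bash
cat >> h.py <<'E'
def red(z=.07):
    im,c=snap('wrist','w.png')
    h=cv2.cvtColor(im,cv2.COLOR_RGB2HSV)
    m=(((h[...,0]<8)|(h[...,0]>172))&(h[...,1]>110)&(h[...,2]>50)).astype(np.uint8)
    n,l,s,ce=cv2.connectedComponentsWithStats(m)
    k=1+np.argmax(s[1:,4]);cn=max(cv2.findContours((l==k).astype(np.uint8),0,1)[0],key=len)
    print('red px',s[k],ce[k],plane(c,*ce[k],z).round(4))
    P=np.array([plane(c,*q[0],z)[:2] for q in cn]);print('circle',cv2.minEnclosingCircle(P.astype(np.float32)), 'ellipse', cv2.fitEllipse((P*1000).astype(np.float32)))
    return c
E
python3 -c "
from h import *
red()
to(.602,.245,.22,196)"
```

```text
red px [ 235  165   43   43 1437] [256.27627001 186.18162839] [0.6011 0.2432 0.07  ]
circle ((0.6014415621757507, 0.2431047260761261), 0.02549108676612377) ellipse ((601.5965576171875, 243.34849548339844), (47.42966842651367, 49.90758514404297), 104.1617660522461)
t 2.52 pos [0.6017 0.2451 0.2192] yaw -164.07 q6 -93.7 open 1.002 F [-0.  -0.6  0.1] M [ 0.045 -0.126  0.009]
 shift [-0.0003 -0.0001 -0.0008] tilt [-0.0009  0.0014] roll -0.001
```

View pics/w.png

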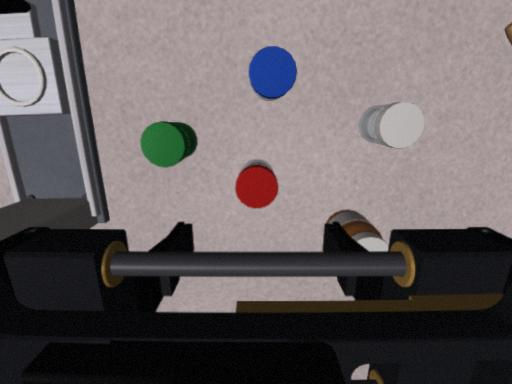

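The wrist view shows the red lid at (256,187) between the open fingers, the green, blue and white cells clear of them, and the seat ring at upper left (20,75). Descending onto the lid.

{"fn": "move_arm", "kwargs": {"series": [[0.001, -0.002, 0.055, 0, 0.087], [0.001, -0.002, 0.11, 0, 0.087], [0.001, -0.002, 0.145, 0, 0.087], [0.001, -0.002, 0.16, 0, 0.087], [0.001, -0.002, 0.16, 0, 0.087]]}}

```text
time_s: 3.15
position: [0.6009, 0.2429, 0.0586]
tcp_rot: [[-0.962, -0.274, -0.002], [-0.274, 0.962, 0.001], [0.002, 0.002, -1.0]]
force: [0.1, -0.4, 0.7]
opening: 0.999
```

{"fn": "move_arm", "kwargs": {"series": [[0, 0, 0, 0, 0.04], [0, 0, 0, 0, 0.04], [0, 0, 0, 0, 0.04], [0, 0, 0, 0, 0.04], [0, 0, 0, 0, 0.04]]}}

```text
time_s: 3.78
position: [0.601, 0.2431, 0.059]
tcp_rot: [[-0.962, -0.274, -0.002], [-0.274, 0.962, 0.001], [0.001, 0.002, -1.0]]
force: [-0.3, 0.8, 2.3]
opening: 0.568
```

```bash
python3 -c "
from h import *
to(.6014,.2432,.059,196)"
```

```text
t 3.77 pos [0.601  0.2431 0.059 ] yaw -164.11 q6 -93.9 open 0.568 F [-0.3  0.8  2.3] M [ 0.216 -0.077  0.023]
 shift [-0.0004  0.      0.    ] tilt [-0.0018  0.0015] roll -0.002
```

{"fn": "move_arm", "kwargs": {"series": [[0, 0, -0.03, 0, 0.04], [0, 0, -0.08, 0, 0.04], [0.04, 0, -0.12, 0, 0.04], [0.09, 0, -0.12, 0, 0.04], [0.126, 0, -0.12, 0, 0.04]]}}

```text
time_s: 4.4
position: [0.4773, 0.2078, 0.1794]
tcp_rot: [[-0.962, -0.274, -0.003], [-0.274, 0.962, 0.001], [0.003, 0.002, -1.0]]
force: [-0.5, 0.4, -2.9]
opening: 0.564
```

{"fn": "move_arm", "kwargs": {"series": [[0, -0.05, 0, 0, 0.04], [0, -0.1, 0, 0, 0.04], [0, -0.15, 0, 0, 0.04], [0, -0.177, 0, 0, 0.04], [0, -0.177, 0, 0, 0.04]]}}

```text
time_s: 5.03
position: [0.5263, 0.0357, 0.1787]
tcp_rot: [[-0.963, -0.271, -0.003], [-0.271, 0.963, 0.001], [0.003, 0.002, -1.0]]
force: [-0.9, -0.4, -2.2]
opening: 0.566
```

```bash
python3 -c "
from h import *
to(.556,-.058,.18,196)
red(.18+.0095)
im=cv2.imread('pics/w.png');cv2.imwrite('pics/w2.png',im)
"
```

```text
t 5.03 pos [0.5263 0.0357 0.1787] yaw -164.3 q6 -114.0 open 0.566 F [-0.9 -0.4 -2.2] M [ 0.114 -0.164 -0.003]
 shift [-0.0032 -0.0982 -0.0015] tilt [-0.0034  0.001 ] roll -0.005
red px [ 215  210   86   43 2833] [257.55277091 234.39887046] [0.5134 0.0317 0.1895]
circle ((0.5225474834442139, 0.034278664737939835), 0.024009905755519867) ellipse ((513.6489868164062, 31.7863712310791), (26.453609466552734, 49.740848541259766), 15.771331787109375)
```

View pics/w2.png

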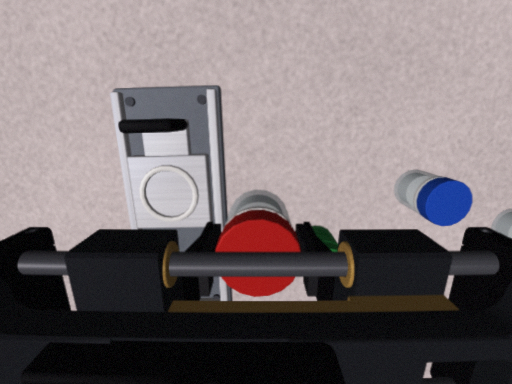

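Wrist view: cell hanging upright in the grip, the ring at (168,193), the push plate top at (153,126), and the base rails on either side. I'll fit the ring.

```bash
python3 - <<'E'
from h import *
im=cv2.imread('pics/w2.png');c=cam('wrist');g=cv2.cvtColor(im,cv2.COLOR_BGR2GRAY)
print(g[193,132:206])
cr=cv2.resize(g[155:230,128:210],None,fx=4,fy=4,interpolation=2)
H=cv2.HoughCircles(cv2.GaussianBlur(cr,(5,5),0),cv2.HOUGH_GRADIENT,1,5,param1=60,param2=20,minRadius=80,maxRadius=140)
for u,v,r in H[0][:5]:
    u,v=(u+.5)/4-.5+128,(v+.5)/4-.5+155; print(u,v,r/4,plane(c,u,v,.041).round(4))
# yaw from line segments
for l in cv2.createLineSegmentDetector().detect(g)[0][:,0]:
    L=np.hypot(l[2]-l[0],l[3]-l[1])
    if L>35 and l[0]<235 and l[1]<230 and l[3]<230:
        p,q=plane(c,l[0],l[1],.02),plane(c,l[2],l[3],.02);w=q-p
        print(l.round(1),round(np.degrees(np.arctan2(w[1],w[0]))%90,2))
m=(g[110:140,105:200]<40).astype(np.uint8)
n,L,s,ce=cv2.connectedComponentsWithStats(m);k=1+np.argmax(s[1:,4]);print(s[k],ce[k]+[105,110],plane(c,*(ce[k]+[105,110]),.08))
E
```

```text
[190 208 210 209 208 206 208 215 225 218 200 179 110  95 171 200 206 203
 200 200 204 199 199 199 200 200 198 197 199 198 197 200 198 199 197 200
 198 197 198 201 198 199 197 197 198 197 199 197 199 197 197 199 198 198
 196 194 199 198 198 196 213 222 212 197 169 124 152 191 196 196 198 195
 198 194]
165.75 196.75 30.85 [ 0.5607 -0.0595  0.041 ]
170.25 190.0 26.975 [ 0.5517 -0.056   0.041 ]
166.75 195.75 31.35 [ 0.5593 -0.0586  0.041 ]
170.25 191.25 25.85 [ 0.5531 -0.0558  0.041 ]
170.0 192.5 24.675 [ 0.5546 -0.0558  0.041 ]
[187.  129.9 125.6 133.2] 18.41
[101.9 229.2 201.9 226.7] 17.5
[220.4  86.9 227.6 223. ] 16.92
[205.7  90.5 214.  220.7] 16.72
[203.1 155.5 126.9 157.1] 16.83
[222.3 229.5 213.9  87. ] 16.94
[209.2 219.4 204.5 154.5] 16.83
[123.1 119.1 184.4 117.9] 16.47
[114.4  87.3 218.2  84.2] 16.91
[145.6 154.7 184.4 153.6] 17.18
[127.6 159.3 137.4 224.5] 16.87
[109.4  92.9 129.6 225.8] 16.76
[ 14   9  69  14 805] [151.94658385 125.15652174] [ 0.48356877 -0.07332087  0.08      ]
```

```bash
python3 - <<'E'
from h import *
im=cv2.imread('pics/w2.png');c=cam('wrist');g=cv2.cvtColor(im,cv2.COLOR_BGR2GRAY).astype(float)
# radial: along rays from guess centre, brightest ridge around r 22..34 px
for z in(.041,):
  ctr=np.array([168.,193.])
  for it in range(4):
    P=[]
    for a in np.radians(np.arange(0,360,4)):
        r=np.arange(20,34,.25);u=ctr[0]+r*np.cos(a);v=ctr[1]+r*np.sin(a)
        s=cv2.remap(g.astype(np.float32),u[None].astype(np.float32),v[None].astype(np.float32),1)[0]
        w=np.clip(s-206,0,None)
        if w.sum()>10: rr=(w*r).sum()/w.sum();P.append([ctr[0]+rr*np.cos(a),ctr[1]+rr*np.sin(a)])
    e=cv2.fitEllipse(np.array(P,np.float32));ctr=np.array(e[0])
  Q=np.array([plane(c,*p,z)[:2]*1000 for p in P],np.float32);print(len(P),e,cv2.fitEllipse(Q))
cv2.imwrite('pics/x.png',cv2.resize(im[80:240,90:290],None,fx=4,fy=3.7,interpolation=3))
# carriage: left/right edges & ring centre
print(g[193,95:135].astype(int),g[193,198:235].astype(int))
E
```

```text
63 ((165.9739227294922, 193.1471710205078), (51.014381408691406, 56.23757553100586), 128.79898071289062) ((557.3888549804688, -59.8352165222168), (60.462825775146484, 61.18745422363281), 107.47824096679688)
[183 182 182 182 184 187 185 183 182 184 184 186 182 184 184 183 183 186
 182 180 178 176 178 181 178 183 184 183 184 187 199 208 208 203 198 198
 182 190 208 210] [152 191 196 196 198 195 198 194 194 166 106  73  66  89 112 173 204 209
 203 195 195 184 146  94  79  84  59  59 124 168 180 179 180 180 173 169
 168]
```

View pics/x.png

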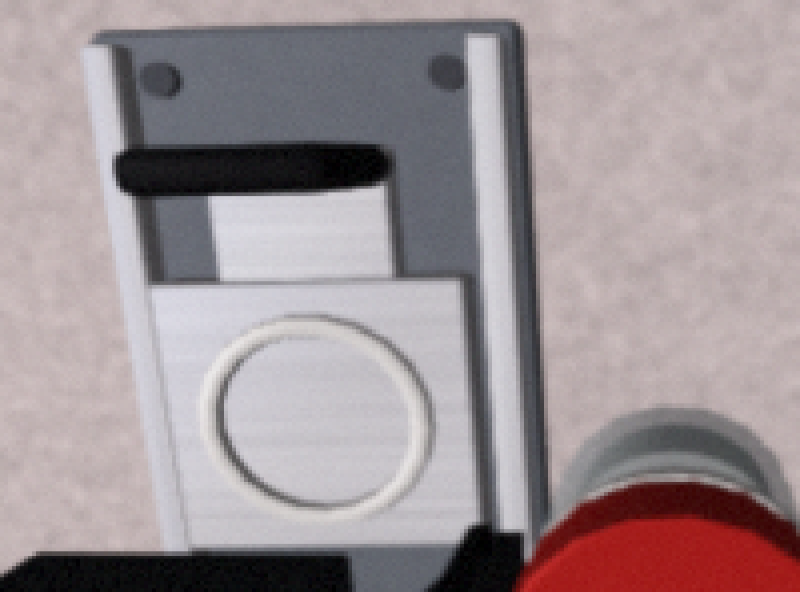

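```bash
python3 - <<'E'
from h import *
im=cv2.imread('pics/w2.png');c=cam('wrist');g=cv2.cvtColor(im,cv2.COLOR_BGR2GRAY).astype(int)
y=np.radians(16.8);X=np.array([np.cos(y),np.sin(y)])
print(g[158:230,167])
hd=plane(c,90+218/4,80+170/3.7,.082);print('handle',hd,'->seat',hd[:2]+.075*X)
s=plane(c,167,193.1,.041);print('seat',s)
S=plane(c,169.,193,.035)
b=np.array([.6478,-.0312]);n=np.array([-X[1],X[0]])
print('ball lateral/long rel seat',(b-s[:2])@n,(b-s[:2])@X)
to(s[0],s[1],.18,180+16.8)
E
```

```text
[201 206 204 201 203 201 184 157 179 207 207 204 188 182 197 202 200 202
 199 198 195 195 196 193 197 199 201 196 197 198 198 198 196 197 194 200
 199 199 199 197 197 192 198 200 199 198 200 202 199 201 199 201 199 198
 198 196 192 155 116 164 201 207 204 200 194 193 192 194 187 153 107  60]
handle [ 0.48578172 -0.07891512  0.082     ] ->seat [ 0.55758068 -0.05723774]
seat [ 0.55617736 -0.0588804   0.041     ]
ball lateral/long rel seat 1.7135702863436474e-05 0.09571265302039086
t 5.08 pos [0.5254 0.037  0.1786] yaw -164.23 q6 -114.0 open 0.565 F [ 0.2  0.9 -2.3] M [ 0.128 -0.143 -0.043]
 shift [-0.0035 -0.1006 -0.0017] tilt [-0.0047  0.0017] roll -0.018
```

{"fn": "move_arm", "kwargs": {"series": [[-0.0025, -0.04, 0, -0.01, 0.04], [-0.005, -0.08, 0.01, -0.018, 0.04], [-0.005, -0.101, 0.035, -0.018, 0.04], [-0.005, -0.101, 0.065, -0.018, 0.04], [-0.005, -0.101, 0.068, -0.018, 0.04]]}}

```text
time_s: 5.7
position: [0.555, -0.0569, 0.1082]
tcp_rot: [[-0.957, -0.29, -0.011], [-0.29, 0.957, 0.004], [0.009, 0.007, -1.0]]
force: [0.4, 0.1, -2.4]
opening: 0.566
```

{"fn": "move_arm", "kwargs": {"series": [[0, 0, 0, 0, 0.04], [0, 0, 0, 0, 0.04]]}}

```text
time_s: 5.95
position: [0.5554, -0.0561, 0.1091]
tcp_rot: [[-0.957, -0.291, -0.01], [-0.291, 0.957, 0.004], [0.008, 0.006, -1.0]]
force: [1.0, -0.5, -1.3]
opening: 0.566
```

```bash
python3 - <<'E'
from h import *
for i in range(3):
    s=bot.read_state();print(s['position'],np.abs(s['qvel']).max())
im,c=snap('wrist','w3.png')
to(.558,-.059,.11,196.8)
np.save('w3c.npy',np.array(c[4]))
im=cv2.imread('pics/w3.png')
cv2.imwrite('pics/x3.png',cv2.resize(im[60:260,150:350],None,fx=4,fy=3,interpolation=3))
E
```

```text
[ 0.55536496 -0.05609721  0.10912528] 0.39076611054756855
[ 0.55536496 -0.05609721  0.10912528] 0.39076611054756855
[ 0.55536496 -0.05609721  0.10912528] 0.39076611054756855
t 6.0 pos [ 0.5556 -0.0564  0.1093] yaw -163.08 q6 -124.2 open 0.565 F [-0.5  0.3 -1.9] M [ 0.108 -0.19   0.034]
 shift [-0.0015 -0.0032 -0.0008] tilt [-0.0092  0.0035] roll 0.002
```

View pics/x3.png

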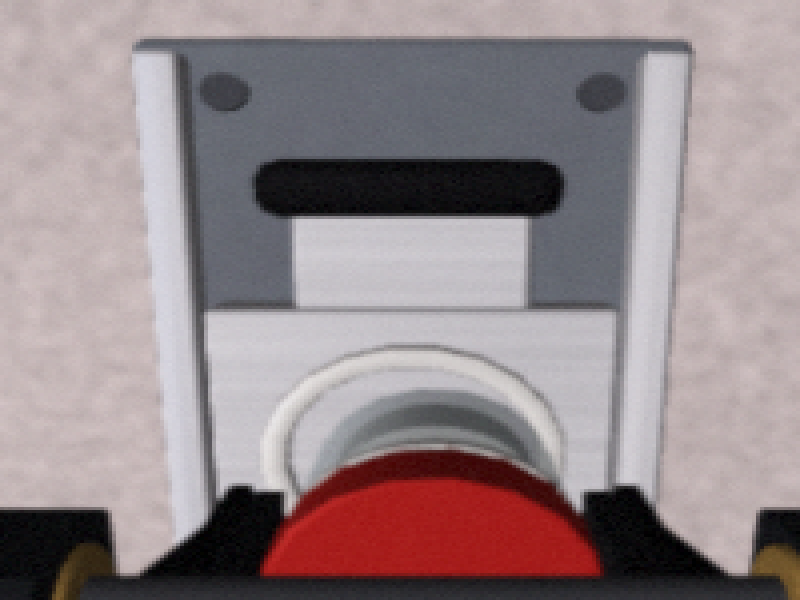

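The crop shows the ring centre at about crop x 413 against the cell centre at 432, so the cell sits about 3.5 mm too far along tool +y. The push plate is at crop (409,187). Next, the fore-aft offset.

```bash
python3 - <<'E'
from h import *
c=list(cam('wrist'));c[4]=np.load('w3c.npy')
g=cv2.cvtColor(cv2.imread('pics/w3.png'),cv2.COLOR_BGR2GRAY).astype(int)
print(g[170:200,253])
y=np.radians(16.85);X=np.array([np.cos(y),np.sin(y)])
for v,r in((175.3,.033),(181.8,.027)): print(plane(c,253.2,v,.041)[:2]+r*X)
print(plane(c,252.3,60+187/3,.082)[:2]+.075*X, 'handle')
print('cell bottom front edge', plane(c,258,60+390/3,.109-.059)[:2]+.024*X)
E
```

```text
[195 192 193 195 175 130 158 196 207 206 204 199 183 178 190 194 192 194
 193 178 150 135 132 134 120 102  92  88  91  89]
[ 0.55841013 -0.05894401]
[ 0.55789916 -0.05911351]
[ 0.55828383 -0.05900945] handle
cell bottom front edge [ 0.55837366 -0.0548792 ]
```

```bash
python3 - <<'E'
from h import *
c=list(cam('wrist'));c[4]=np.load('w3c.npy');st=bot.read_state()
im=cv2.imread('pics/w3.png').astype(int)
print(im[186:226,258,2]);print(im[186:226,258,1])
y=np.radians(16.85);X=np.array([np.cos(y),np.sin(y)]);p=np.array(st['position'])
for n,v,z,r in(('top',219,.12,.025),('lidlow',209.5,.102,.025),('foot',189.7,.05,.024)):
    q=plane(c,258,v,z)[:2]+r*X; print(n,q,(q-p[:2])@X)
E
```

```text
[194 192 194 175 141 127 127 125 109  83  78  79  79  80  81  94 118 132
 134 123 101 109 160 151  82  68  67  66  64  69  66  69  76 115 151 167
 168 167 166 168]
[192 190 191 174 141 127 127 125 109  85  81  80  82  83  85  95 120 133
 133 124 102 108 157 140  43  15  15  13   8  15  10  11  14  25  27  31
  31  30  28  30]
top [ 0.55780585 -0.0555522 ] 0.002367569132513358
lidlow [ 0.55837427 -0.05525079] 0.0029989511055763026
foot [ 0.55813729 -0.05495135] 0.002858946218399346
```

{"fn": "move_arm", "kwargs": {"series": [[0.0013, -0.0036, 0, 0, 0.04], [0.0013, -0.0036, 0, 0, 0.04], [0.0013, -0.0036, 0.008, 0, 0.04], [0.0013, -0.0036, 0.0145, 0, 0.04], [0.0013, -0.0036, 0.0145, 0, 0.04]]}}

```text
time_s: 6.62
position: [0.5549, -0.0601, 0.0941]
tcp_rot: [[-0.957, -0.291, -0.01], [-0.291, 0.957, 0.004], [0.009, 0.007, -1.0]]
force: [-0.1, 1.3, -2.3]
opening: 0.565
```

```bash
python3 - <<'E'
from h import *
im,c=snap('wrist','w4.png')
to(.558,-.059,.095,196.8)
im=cv2.imread('pics/w4.png')
cv2.imwrite('pics/x4.png',cv2.resize(im[100:260,170:330],None,fx=4,fy=3.5,interpolation=3))
E
```

```text
t 6.67 pos [ 0.555  -0.0601  0.0942] yaw -163.09 q6 -124.6 open 0.57 F [-0.   0.6 -1.6] M [ 0.116 -0.17   0.006]
 shift [-0.0032  0.0002 -0.0008] tilt [-0.0101  0.0038] roll 0.002
```

View pics/x4.png

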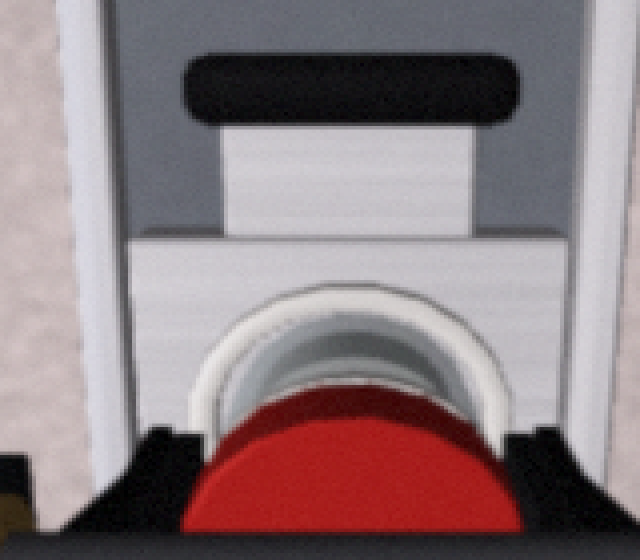

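The cell foot now sits inside the ring, centred side to side. The wrist still carries the weight, so I'll lower it a touch more.

{"fn": "move_arm", "kwargs": {"series": [[0, 0, 0.001, 0, 0.04], [0, 0, 0.002, 0, 0.04], [0, 0, 0.002, 0, 0.04]]}}

```text
time_s: 7.05
position: [0.5552, -0.06, 0.0938]
tcp_rot: [[-0.957, -0.291, -0.009], [-0.291, 0.957, 0.004], [0.008, 0.006, -1.0]]
force: [-2.3, 1.2, 9.3]
opening: 0.565
```

{"fn": "move_arm", "kwargs": {"series": [[0, 0, 0, 0, 0.06], [0, 0, 0, 0, 0.07], [0, 0, 0, 0, 0.08], [0, 0, -0.02, 0, 0.087], [0, 0, -0.05, 0, 0.087]]}}

```text
time_s: 7.68
position: [0.5548, -0.06, 0.1431]
tcp_rot: [[-0.957, -0.291, -0.012], [-0.291, 0.957, 0.005], [0.01, 0.008, -1.0]]
force: [1.0, -0.3, 0.3]
opening: 0.977
```

{"fn": "move_arm", "kwargs": {"series": [[0.03, 0, -0.05, 0, 0.087], [0.08, 0, -0.05, 0, 0.06], [0.13, 0, -0.05, 0, 0.03], [0.13, 0, -0.05, 0, 0.0], [0.13, 0, -0.05, 0, 0.0]]}}

```text
time_s: 8.3
position: [0.432, -0.0985, 0.1946]
tcp_rot: [[-0.957, -0.29, -0.011], [-0.29, 0.957, 0.004], [0.009, 0.007, -1.0]]
force: [0.7, -0.0, -0.6]
opening: 0.632
```

```bash
python3 - <<'E'
from h import *
im=cv2.cvtColor(snap('top','t2.png')[0],cv2.COLOR_RGB2BGR);c=cam('top')
h=cv2.cvtColor(im,cv2.COLOR_BGR2HSV)
m=(((h[...,0]<8)|(h[...,0]>172))&(h[...,1]>110)).astype(np.uint8);m[:150]=0
n,l,s,ce=cv2.connectedComponentsWithStats(m)
for k in range(1,n):
    if s[k,4]>50: print(s[k],ce[k],plane(c,*ce[k],.103))
to(.558-.1*.957,-.059-.1*.29,.06,196.85)
E
```

```text
[ 15 152  13  11 113] [ 20.62831858 156.96460177] [0.70491586 0.9611517  0.103     ]
[289 191  13  14 143] [295.06993007 197.83916084] [ 0.5543571  -0.05848054  0.103     ]
[  8 284  13  11 119] [ 13.8487395  289.14285714] [0.21533741 0.96168293 0.103     ]
t 8.35 pos [ 0.4325 -0.0985  0.1946] yaw -163.08 q6 -134.1 open 0.587 F [-0.   0.7 -1.1] M [ 0.149 -0.149 -0.001]
 shift [-0.0328  0.0005  0.1343] tilt [-0.0105  0.0038] roll 0.001
```

{"fn": "move_arm", "kwargs": {"series": [[0, 0, 0, 0, 0], [0, 0, 0.04, 0, 0], [0, 0, 0.09, 0, 0], [0, 0, 0.13, 0, 0], [0, 0, 0.133, 0, 0]]}}

```text
time_s: 8.98
position: [0.4303, -0.0972, 0.0592]
tcp_rot: [[-0.956, -0.291, -0.016], [-0.292, 0.957, 0.006], [0.013, 0.011, -1.0]]
force: [0.1, 0.6, 0.9]
opening: 0.036
```

```bash
python3 - <<'E'
from h import *
X=np.array([np.cos(np.radians(16.85)),np.sin(np.radians(16.85))])
s=np.array([.558,-.059]);p=s-.0905*X
to(*p,.062,196.85)
E
```

```text
t 8.97 pos [ 0.4303 -0.0972  0.0592] yaw -163.04 q6 -134.1 open 0.036 F [0.1 0.6 0.9] M [ 0.116 -0.135  0.043]
 shift [-0.0428 -0.0006 -0.0033] tilt [-0.0156  0.0065] roll 0.002
```

{"fn": "move_arm", "kwargs": {"series": [[-0.015, 0, -0.002, 0, 0], [-0.03, 0, -0.003, 0, 0], [-0.036, 0, -0.003, 0, 0], [-0.042, 0, -0.003, 0, 0], [-0.05, 0, -0.003, 0, 0]]}}

```text
time_s: 9.6
position: [0.4774, -0.0823, 0.0619]
tcp_rot: [[-0.956, -0.292, -0.017], [-0.292, 0.956, 0.007], [0.015, 0.011, -1.0]]
force: [-3.3, -1.5, 1.4]
opening: 0.008
```

{"fn": "move_arm", "kwargs": {"series": [[-0.012, 0, 0, 0, 0], [-0.024, 0, 0, 0, 0], [-0.036, 0, 0, 0, 0], [-0.048, 0, 0, 0, 0], [-0.058, 0, 0, 0, 0]]}}

```text
time_s: 10.22
position: [0.5337, -0.065, 0.061]
tcp_rot: [[-0.956, -0.292, -0.017], [-0.292, 0.956, 0.007], [0.015, 0.012, -1.0]]
force: [-3.7, -1.5, 2.6]
opening: 0.004
```

```bash
python3 - <<'E'
from h import *
X=np.array([np.cos(np.radians(16.85)),np.sin(np.radians(16.85))])
s=np.array([.6496,-.0312]);p=s-.0905*X
to(*p,.062,196.85)
E
```

```text
t 10.22 pos [ 0.5337 -0.065   0.061 ] yaw -163.02 q6 -125.9 open 0.004 F [-3.7 -1.5  2.6] M [-0.06   0.201  0.026]
 shift [-0.0302 -0.0013 -0.0014] tilt [-0.0174  0.0068] roll 0.002
```

{"fn": "move_arm", "kwargs": {"series": [[-0.008, 0, 0, 0, 0], [-0.015, 0, 0, 0, 0], [-0.02, 0, 0, 0, 0], [-0.024, 0, 0, 0, 0], [-0.026, 0, 0, 0, 0]]}}

```text
time_s: 10.85
position: [0.5586, -0.0574, 0.0606]
tcp_rot: [[-0.956, -0.292, -0.017], [-0.292, 0.956, 0.007], [0.015, 0.012, -1.0]]
force: [-3.4, -0.5, 2.5]
opening: 0.005
```

{"fn": "move_arm", "kwargs": {"series": [[-0.002, 0, 0, 0, 0], [-0.004, 0, 0, 0, 0], [-0.005, 0, 0, 0, 0], [-0.006, 0, 0, 0, 0]]}}

```text
time_s: 11.35
position: [0.5586, -0.0572, 0.0607]
tcp_rot: [[-0.955, -0.294, -0.03], [-0.294, 0.956, 0.005], [0.027, 0.014, -1.0]]
force: [-15.4, -11.2, 12.2]
opening: 0.007
```

The carriage hit its hard stop (force rose to 20 N with no further travel, after about 91 mm). Backing off and going over the ball.

{"fn": "move_arm", "kwargs": {"series": [[0.01, 0, 0, 0, 0], [0.04, 0, -0.02, 0, 0], [0.06, 0, -0.08, 0, 0.04], [0.06, 0, -0.14, 0, 0.087], [0.06, 0, -0.2, 0, 0.087]]}}

```text
time_s: 11.98
position: [0.5077, -0.0759, 0.2642]
tcp_rot: [[-0.956, -0.293, -0.028], [-0.294, 0.956, 0.005], [0.025, 0.013, -1.0]]
force: [1.6, -0.7, -0.0]
opening: 0.26
```

{"fn": "move_arm", "kwargs": {"series": [[0, 0, -0.06, 0, 0.087], [0, 0, -0.06, 0, 0.087], [0, 0, -0.06, 0, 0.087]]}}

```text
time_s: 12.35
position: [0.5091, -0.0759, 0.3238]
tcp_rot: [[-0.956, -0.294, -0.027], [-0.294, 0.956, 0.006], [0.024, 0.014, -1.0]]
force: [0.2, 0.1, 0.5]
opening: 0.603
```

```bash
python3 - <<'E'
from h import *
to(.646,-.0312,.31,196.85)
im,c=snap('wrist','w5.png')
g=cv2.cvtColor(im,cv2.COLOR_RGB2GRAY);
t=cv2.cvtColor(snap('top','t3.png')[0],cv2.COLOR_RGB2BGR);s=cv2.cvtColor(snap('scene','s3.png')[0],cv2.COLOR_RGB2BGR)
a=np.hstack([cv2.resize(s[160:300,180:290],None,fx=3.6,fy=3.6,interpolation=3),cv2.resize(cv2.cvtColor(im,cv2.COLOR_RGB2BGR),(400,504))])
cv2.imwrite('pics/x5.png',a)
E
```

```text
t 12.35 pos [ 0.5091 -0.0759  0.3238] yaw -162.91 q6 -127.8 open 0.603 F [0.2 0.1 0.5] M [ 0.119 -0.112  0.039]
 shift [-0.1443  0.0024  0.0103] tilt [-0.0274  0.0058] roll 0.004
```

View pics/x5.png

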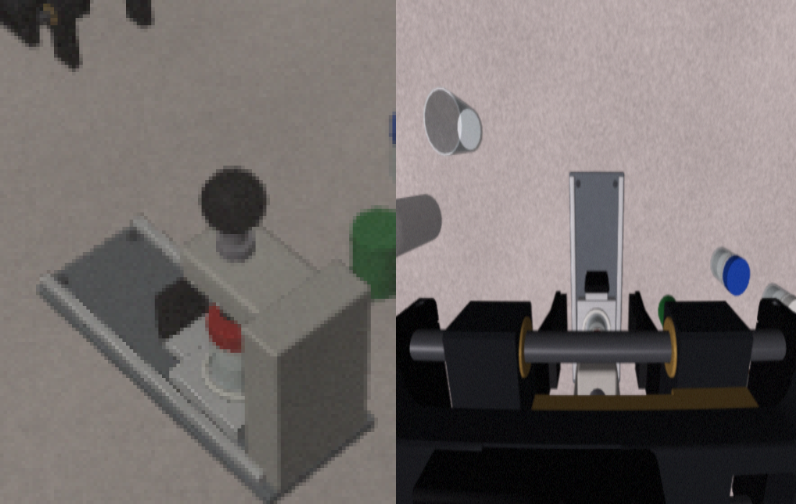

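Scene view (left): the red cell stands in the ring at home under the head. Wrist view (right): the carriage is home and the fingers are clear. I'll hover above the ball and measure it up close.

{"fn": "move_arm", "kwargs": {"series": [[-0.05, 0.001, 0, 0, 0.087], [-0.1, 0.002, 0, 0, 0.087], [-0.146, 0.002, 0.012, 0, 0.087], [-0.146, 0.002, 0.012, 0, 0.087], [-0.146, 0.002, 0.012, 0, 0.087]]}}

```text
time_s: 13.12
position: [0.6458, -0.0308, 0.3042]
tcp_rot: [[-0.955, -0.293, -0.036], [-0.294, 0.956, 0.008], [0.032, 0.018, -0.999]]
force: [0.2, -1.4, 0.8]
opening: 0.999
```

```bash
python3 - <<'E'
from h import *
im,c=snap('wrist','w6.png')
m=(im.max(2)<60).astype(np.uint8)
g=cv2.cvtColor(im,cv2.COLOR_RGB2GRAY)
H=cv2.HoughCircles(cv2.GaussianBlur(g,(3,3),0),cv2.HOUGH_GRADIENT,1,10,param1=80,param2=14,minRadius=22,maxRadius=40)
for u,v,r in H[0][:6]:
    if 200<u<320 and 150<v<260: print(u,v,r,plane(c,u,v,.238).round(4))
to(.648,-.0316,.31,196.85)
cv2.imwrite('pics/x6.png',cv2.resize(cv2.cvtColor(im,cv2.COLOR_RGB2BGR)[130:280,170:350],None,fx=4,fy=4))
E
```

```text
254.5 216.5 29.0 [ 0.649  -0.0318  0.238 ]
251.5 180.5 33.8 [ 0.6199 -0.0432  0.238 ]
257.5 154.5 33.8 [ 0.5982 -0.0447  0.238 ]
t 13.18 pos [ 0.6458 -0.0311  0.3051] yaw -162.93 q6 -119.7 open 0.997 F [-0.2 -0.5 -0.3] M [ 0.115 -0.115  0.012]
 shift [-0.0018 -0.0011 -0.005 ] tilt [-0.0343  0.0075] roll 0.004
```

View pics/x6.png

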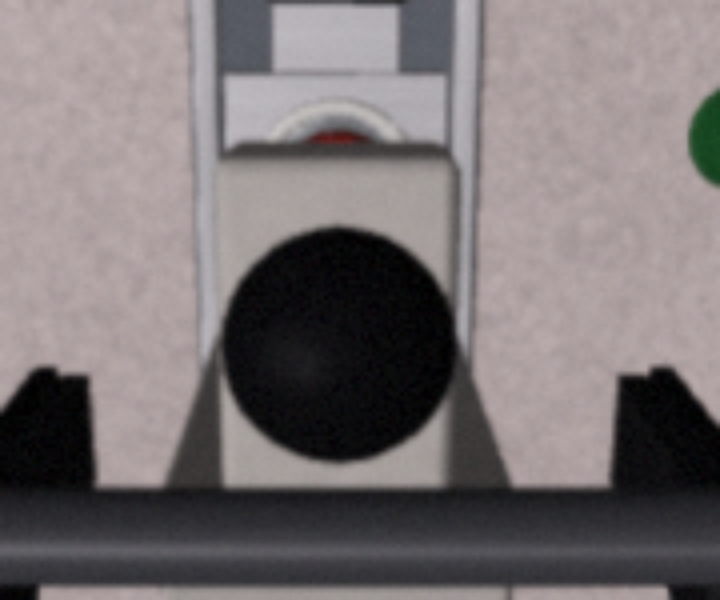

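The ball is at crop (338,345), centred between the open fingers, and measures (0.649, -0.032). Descending to its widest level.

{"fn": "move_arm", "kwargs": {"series": [[-0.004, -0.0025, 0.02, 0, 0.087], [-0.004, -0.0025, 0.045, 0, 0.087], [-0.004, -0.0025, 0.065, 0, 0.087], [-0.004, -0.0025, 0.069, 0, 0.087], [-0.004, -0.0025, 0.069, 0, 0.087]]}}

```text
time_s: 13.8
position: [0.6478, -0.0321, 0.2368]
tcp_rot: [[-0.956, -0.293, -0.034], [-0.293, 0.956, 0.007], [0.03, 0.017, -0.999]]
force: [0.4, 0.1, 0.3]
opening: 1.0
```

```bash
python3 -c "
from h import *
to(.648,-.0318,.236,196.85)"
```

```text
t 13.8 pos [ 0.6478 -0.0321  0.2368] yaw -162.96 q6 -119.7 open 1.0 F [0.4 0.1 0.3] M [ 0.104 -0.159  0.018]
 shift [-0.0003  0.0002  0.0008] tilt [-0.0335  0.0073] roll 0.003
```

{"fn": "move_arm", "kwargs": {"series": [[0, 0, 0.002, 0, 0.03], [0, 0, 0.002, 0, 0.03], [0, 0, 0.002, 0, 0.03], [0, 0, 0.002, 0, 0.03], [0, 0, 0.002, 0, 0.03]]}}

```text
time_s: 14.42
position: [0.6477, -0.0321, 0.2349]
tcp_rot: [[-0.956, -0.293, -0.033], [-0.293, 0.956, 0.007], [0.03, 0.017, -0.999]]
force: [-0.1, -0.8, 0.7]
opening: 0.561
```

```bash
python3 -c "
from h import *
to(.648,-.0318,.236,196.85)"
```

```text
t 14.43 pos [ 0.6477 -0.0321  0.2349] yaw -162.96 q6 -119.7 open 0.561 F [-0.1 -0.8  0.7] M [ 0.141 -0.176  0.069]
 shift [-0.0003  0.0003 -0.0011] tilt [-0.0334  0.0072] roll 0.003
```

{"fn": "move_arm", "kwargs": {"series": [[0, 0, 0, 0.06, 0.03], [0, 0, 0, 0.12, 0.03], [0, 0, 0, 0.18, 0.03], [0, 0, 0, 0.24, 0.03], [0, 0, 0, 0.3, 0.03]]}}

```text
time_s: 15.05
position: [0.6478, -0.032, 0.2349]
tcp_rot: [[-0.999, 0.004, -0.033], [0.004, 1.0, 0.008], [0.033, 0.007, -0.999]]
force: [0.3, -0.4, 0.2]
opening: 0.563
```

```bash
python3 -c "
from h import *
to(.648,-.0318,.236,196.85)"
```

```text
t 15.05 pos [ 0.6478 -0.032   0.2349] yaw 179.78 q6 -102.5 open 0.563 F [ 0.3 -0.4  0.2] M [ 0.324 -0.125  0.248]
 shift [-0.0002  0.0002 -0.0011] tilt [-0.0335  0.0075] roll -0.298
```

{"fn": "move_arm", "kwargs": {"series": [[0, 0, 0, 0.06, 0.03], [0, 0, 0, 0.12, 0.03], [0, 0, 0, 0.18, 0.03], [0, 0, 0, 0.24, 0.03], [0, 0, 0, 0.3, 0.03]]}}

```text
time_s: 15.68
position: [0.648, -0.0318, 0.2349]
tcp_rot: [[-0.953, 0.301, -0.033], [0.301, 0.954, 0.008], [0.034, -0.002, -0.999]]
force: [-0.5, -0.8, -0.1]
opening: 0.558
```

```bash
python3 -c "
from h import *
to(.648,-.0318,.236,196.85)"
```

```text
t 15.68 pos [ 0.648  -0.0318  0.2349] yaw 162.5 q6 -85.2 open 0.558 F [-0.5 -0.8 -0.1] M [ 0.434 -0.308  0.22 ]
 shift [ 0.      0.     -0.0011] tilt [-0.033   0.0082] roll -0.600
```

{"fn": "move_arm", "kwargs": {"series": [[0, 0, 0, 0.05, 0.03], [0, 0, 0, 0.1, 0.03], [0, 0, 0, 0.15, 0.03]]}}

```text
time_s: 16.05
position: [0.6481, -0.0317, 0.2349]
tcp_rot: [[-0.897, 0.441, -0.033], [0.441, 0.898, 0.009], [0.033, -0.007, -0.999]]
force: [-1.0, -0.8, 0.5]
opening: 0.56
```

```bash
python3 -c "
from h import *
to(.648,-.0318,.236,196.85)"
```

```text
t 16.05 pos [ 0.6481 -0.0317  0.2349] yaw 153.84 q6 -76.6 open 0.56 F [-1.  -0.8  0.5] M [ 0.39  -0.406  0.22 ]
 shift [ 0.0001 -0.0001 -0.0011] tilt [-0.0327  0.0087] roll -0.751
```

{"fn": "move_arm", "kwargs": {"series": [[0, 0, 0, 0.05, 0.03], [0, 0, 0, 0.1, 0.03], [0, 0, 0, 0.15, 0.03]]}}

```text
time_s: 16.42
position: [0.6482, -0.0317, 0.2349]
tcp_rot: [[-0.82, 0.571, -0.032], [0.571, 0.821, 0.009], [0.032, -0.011, -0.999]]
force: [0.1, -1.0, -0.3]
opening: 0.558
```

```bash
python3 -c "
from h import *
to(.648,-.0318,.236,196.85)"
```

```text
t 16.43 pos [ 0.6482 -0.0317  0.2349] yaw 145.17 q6 -67.9 open 0.558 F [ 0.1 -1.  -0.3] M [ 0.416 -0.426  0.287]
 shift [ 0.0002 -0.0002 -0.0011] tilt [-0.0322  0.0092] roll -0.902
```

{"fn": "move_arm", "kwargs": {"series": [[0, 0, 0, 0.05, 0.03], [0, 0, 0, 0.1, 0.03], [0, 0, 0, 0.15, 0.03]]}}

```text
time_s: 16.8
position: [0.6483, -0.032, 0.2347]
tcp_rot: [[-0.725, 0.688, -0.032], [0.688, 0.726, 0.009], [0.029, -0.015, -0.999]]
force: [-0.4, -1.1, -0.6]
opening: 0.557
```

```bash
python3 -c "
from h import *
to(.648,-.0318,.236,196.85)"
```

```text
t 16.8 pos [ 0.6483 -0.032   0.2347] yaw 136.5 q6 -59.3 open 0.557 F [-0.4 -1.1 -0.6] M [ 0.24  -0.421  0.219]
 shift [ 0.0004 -0.0001 -0.0013] tilt [-0.0319  0.0091] roll -1.053
```

{"fn": "move_arm", "kwargs": {"series": [[0, 0, 0, 0.05, 0.03], [0, 0, 0, 0.1, 0.03]]}}

```text
time_s: 17.05
position: [0.6484, -0.032, 0.2347]
tcp_rot: [[-0.652, 0.758, -0.031], [0.758, 0.652, 0.009], [0.028, -0.018, -0.999]]
force: [-0.6, -0.4, 0.3]
opening: 0.554
```

```bash
python3 -c "
from h import *
to(.648,-.0318,.236,196.85)"
```

```text
t 17.05 pos [ 0.6484 -0.032   0.2347] yaw 130.71 q6 -53.5 open 0.554 F [-0.6 -0.4  0.3] M [ 0.263 -0.417  0.235]
 shift [ 0.0004 -0.0001 -0.0013] tilt [-0.0315  0.0094] roll -1.154
```

{"fn": "move_arm", "kwargs": {"series": [[0, 0, 0, 0.05, 0.03], [0, 0, 0, 0.1, 0.03]]}}

```text
time_s: 17.3
position: [0.6484, -0.0321, 0.2347]
tcp_rot: [[-0.572, 0.82, -0.031], [0.82, 0.573, 0.01], [0.026, -0.02, -0.999]]
force: [-1.5, -1.1, -0.7]
opening: 0.557
```

```bash
python3 -c "
from h import *
to(.648,-.0318,.236,196.85)"
```

```text
t 17.3 pos [ 0.6484 -0.0321  0.2347] yaw 124.91 q6 -47.7 open 0.557 F [-1.5 -1.1 -0.7] M [ 0.312 -0.523  0.214]
 shift [ 0.0005 -0.0002 -0.0013] tilt [-0.031   0.0096] roll -1.256
```

{"fn": "move_arm", "kwargs": {"series": [[0, 0, 0, 0.05, 0.03], [0, 0, 0, 0.1, 0.03]]}}

```text
time_s: 17.55
position: [0.6483, -0.0323, 0.2345]
tcp_rot: [[-0.487, 0.873, -0.031], [0.873, 0.487, 0.009], [0.023, -0.023, -0.999]]
force: [0.3, -1.5, -0.4]
opening: 0.552
```

```bash
python3 -c "
from h import *
to(.648,-.0318,.236,196.85)"
```

```text
t 17.55 pos [ 0.6483 -0.0323  0.2345] yaw 119.13 q6 -41.9 open 0.552 F [ 0.3 -1.5 -0.4] M [ 0.082 -0.525  0.238]
 shift [ 0.0006 -0.0001 -0.0015] tilt [-0.0311  0.0093] roll -1.357
```

{"fn": "move_arm", "kwargs": {"series": [[0, 0, 0, 0.05, 0.03], [0, 0, 0, 0.1, 0.03]]}}

```text
time_s: 17.8
position: [0.6484, -0.0324, 0.2345]
tcp_rot: [[-0.396, 0.918, -0.031], [0.918, 0.397, 0.009], [0.021, -0.024, -0.999]]
force: [-2.2, -0.3, -0.8]
opening: 0.551
```

```bash
python3 -c "
from h import *
to(.648,-.0318,.236,196.85)
im,c=snap('scene','s7.png')"
```

```text
t 17.8 pos [ 0.6484 -0.0324  0.2345] yaw 113.34 q6 -36.2 open 0.551 F [-2.2 -0.3 -0.8] M [ 0.092 -0.51   0.25 ]
 shift [ 0.0007 -0.0001 -0.0015] tilt [-0.0306  0.0092] roll -1.458
```

{"fn": "move_arm", "kwargs": {"series": [[0, 0, 0, 0.05, 0.03], [0, 0, 0, 0.1, 0.03]]}}

```text
time_s: 18.1
position: [0.6484, -0.0325, 0.2345]
tcp_rot: [[-0.301, 0.953, -0.03], [0.953, 0.301, 0.009], [0.018, -0.026, -0.999]]
force: [-1.8, -1.1, -0.8]
opening: 0.554
```

```bash
python3 -c "
from h import *
to(.648,-.0318,.236,196.85)"
```

```text
t 18.1 pos [ 0.6484 -0.0325  0.2345] yaw 107.52 q6 -30.3 open 0.554 F [-1.8 -1.1 -0.8] M [ 0.1   -0.465  0.265]
 shift [ 0.0008 -0.0002 -0.0015] tilt [-0.0304  0.0091] roll -1.559
```

{"fn": "move_arm", "kwargs": {"series": [[0, 0, 0, 0.05, 0.03], [0, 0, 0, 0.1, 0.03]]}}

```text
time_s: 18.35
position: [0.6484, -0.0325, 0.2345]
tcp_rot: [[-0.204, 0.978, -0.03], [0.979, 0.205, 0.009], [0.015, -0.028, -1.0]]
force: [-1.7, -0.7, -0.1]
opening: 0.554
```

```bash
python3 -c "
from h import *
to(.648,-.0318,.236,196.85)"
```

```text
t 18.35 pos [ 0.6484 -0.0325  0.2345] yaw 101.79 q6 -24.6 open 0.554 F [-1.7 -0.7 -0.1] M [ 0.113 -0.562  0.345]
 shift [ 0.0008 -0.0003 -0.0015] tilt [-0.03    0.0089] roll -1.659
```

{"fn": "move_arm", "kwargs": {"series": [[0, 0, 0, 0.05, 0.03], [0, 0, 0, 0.1, 0.03]]}}

```text
time_s: 18.6
position: [0.6482, -0.0328, 0.2343]
tcp_rot: [[-0.106, 0.994, -0.03], [0.994, 0.106, 0.008], [0.011, -0.029, -1.0]]
force: [-1.7, -1.3, -1.2]
opening: 0.556
```

```bash
python3 -c "
from h import *
to(.648,-.0318,.236,196.85)"
```

```text
t 18.6 pos [ 0.6482 -0.0328  0.2343] yaw 96.06 q6 -18.9 open 0.556 F [-1.7 -1.3 -1.2] M [-0.058 -0.421  0.283]
 shift [ 0.001  -0.0001 -0.0017] tilt [-0.0304  0.0082] roll -1.759
```

{"fn": "move_arm", "kwargs": {"series": [[0, 0, 0, 0.05, 0.03], [0, 0, 0, 0.1, 0.03]]}}

```text
time_s: 18.85
position: [0.6482, -0.0328, 0.2343]
tcp_rot: [[-0.006, 1.0, -0.03], [1.0, 0.006, 0.008], [0.008, -0.03, -1.0]]
force: [-1.6, -0.9, -0.5]
opening: 0.559
```

```bash
python3 -c "
from h import *
to(.648,-.0318,.236,196.85)"
```

```text
t 18.85 pos [ 0.6482 -0.0328  0.2343] yaw 90.34 q6 -13.1 open 0.559 F [-1.6 -0.9 -0.5] M [-0.038 -0.47   0.259]
 shift [ 0.0011 -0.0002 -0.0017] tilt [-0.0301  0.0078] roll -1.859
```

{"fn": "move_arm", "kwargs": {"series": [[0, 0, 0, 0.04, 0.03], [0, 0, 0, 0.08, 0.03]]}}

```text
time_s: 19.1
position: [0.6481, -0.0329, 0.2343]
tcp_rot: [[0.073, 0.997, -0.03], [0.997, -0.073, 0.007], [0.005, -0.03, -1.0]]
force: [-1.4, -0.1, 0.1]
opening: 0.556
```

```bash
python3 -c "
from h import *
to(.648,-.0318,.236,196.85)"
```

```text
t 19.1 pos [ 0.6481 -0.0329  0.2343] yaw 85.8 q6 -8.6 open 0.556 F [-1.4 -0.1  0.1] M [-0.062 -0.492  0.266]
 shift [ 0.0011 -0.0003 -0.0017] tilt [-0.03    0.0072] roll -1.938
```

{"fn": "move_arm", "kwargs": {"series": [[0, 0, 0, 0.05, 0.03]]}}

```text
time_s: 19.23
position: [0.6481, -0.0329, 0.2343]
tcp_rot: [[0.122, 0.992, -0.03], [0.992, -0.122, 0.007], [0.003, -0.03, -1.0]]
force: [-2.1, 0.3, 0.2]
opening: 0.554
```

```bash
python3 -c "
from h import *
to(.648,-.0318,.236,196.85)"
```

```text
t 19.23 pos [ 0.6481 -0.0329  0.2343] yaw 82.97 q6 -5.7 open 0.554 F [-2.1  0.3  0.2] M [-0.071 -0.444  0.379]
 shift [ 0.0011 -0.0003 -0.0017] tilt [-0.0299  0.0067] roll -1.988
```

{"fn": "move_arm", "kwargs": {"series": [[0, 0, 0, 0.05, 0.03]]}}

```text
time_s: 19.35
position: [0.6481, -0.033, 0.2343]
tcp_rot: [[0.171, 0.985, -0.03], [0.985, -0.171, 0.006], [0.001, -0.03, -1.0]]
force: [-1.3, -0.3, -0.5]
opening: 0.557
```

```bash
python3 -c "
from h import *
to(.648,-.0318,.236,196.85)"
```

```text
t 19.35 pos [ 0.6481 -0.033   0.2343] yaw 80.13 q6 -2.9 open 0.557 F [-1.3 -0.3 -0.5] M [-0.076 -0.451  0.321]
 shift [ 0.0012 -0.0003 -0.0017] tilt [-0.0297  0.0061] roll -2.037
```

{"fn": "move_arm", "kwargs": {"series": [[0, 0, 0, 0.05, 0.03]]}}

```text
time_s: 19.48
position: [0.648, -0.033, 0.2343]
tcp_rot: [[0.22, 0.975, -0.03], [0.976, -0.22, 0.005], [-0.001, -0.03, -1.0]]
force: [-1.7, 0.1, 0.4]
opening: 0.554
```

```bash
python3 -c "
from h import *
to(.648,-.0318,.236,196.85)"
```

```text
t 19.48 pos [ 0.648  -0.033   0.2343] yaw 77.3 q6 -0.0 open 0.554 F [-1.7  0.1  0.4] M [-0.096 -0.497  0.399]
 shift [ 0.0011 -0.0003 -0.0017] tilt [-0.0296  0.0055] roll -2.087
```

From the readings, the free moment is about 0.235 N m, first touch is near 1.53 rad, and the last readings average about 0.13 N m above free. That puts the pad at about 22 N after 2.09 rad, the middle of the snug range. Releasing.

{"fn": "move_arm", "kwargs": {"series": [[0, 0, 0, 0, 0.03], [0, 0, 0, 0, 0.07], [0, 0, 0, 0, 0.087], [0, 0, 0, 0, 0.087], [0, 0, 0, 0, 0.087]]}}

```text
time_s: 20.1
position: [0.6482, -0.033, 0.2344]
tcp_rot: [[0.22, 0.975, -0.029], [0.976, -0.22, 0.005], [-0.001, -0.03, -1.0]]
force: [0.3, 0.3, -0.5]
opening: 0.924
```

{"fn": "move_arm", "kwargs": {"series": [[0, 0, -0.03, 0, 0.087], [0, 0, -0.07, 0, 0.087], [0, 0, -0.1, 0, 0.087], [0, 0, -0.12, 0, 0.087], [0, 0, -0.12, 0, 0.087]]}}

```text
time_s: 20.72
position: [0.6526, -0.0339, 0.3564]
tcp_rot: [[0.22, 0.975, -0.025], [0.976, -0.22, 0.005], [-0.001, -0.025, -1.0]]
force: [-0.2, 0.1, -0.1]
opening: 1.0
```

```bash
python3 - <<'E'
from h import *
to(.648,-.0318,.35,77)
s=cv2.cvtColor(snap('scene','s8.png')[0],cv2.COLOR_RGB2BGR);o=cv2.imread('pics/a.png');o3=cv2.imread('pics/s3.png')
def masks(i):
    h=cv2.cvtColor(i,cv2.COLOR_BGR2HSV);R=[]
    for lo,hi in((0,8),(50,85),(105,128)):
        m=((h[...,0]>=lo)&(h[...,0]<=hi)&(h[...,1]>110)).astype(np.uint8);m[:160]=0;m[250:]=0;m[:,:200]=0;m[:,345:]=0
        n,l,st,ce=cv2.connectedComponentsWithStats(m);k=1+np.argmax(st[1:,4]);R.append((int(st[k,4]),ce[k].round(1)))
    return R
print(masks(o3),masks(s))
cv2.imwrite('pics/x8.png',cv2.resize(s[160:300,180:390],None,fx=3.8,fy=3.8,interpolation=3))
E
```

```text
t 20.73 pos [ 0.6526 -0.0339  0.3564] yaw 77.3 q6 -0.0 open 1.0 F [-0.2  0.1 -0.1] M [-0.061 -0.106  0.019]
 shift [ 0.001  -0.0048  0.0065] tilt [-0.0248  0.0045] roll 0.005Traceback (most recent call last):
  File "<stdin>", line 10, in <module>
  File "<stdin>", line 8, in masks
    return _wrapfunc(a, 'argmax', axis=axis, out=out, **kwds)
    return bound(*args, **kwds)
ValueError: attempt to get argmax of an empty sequence
```

```bash
python3 - <<'E'
import cv2,numpy as np
for f in('s3','s8'):
    i=cv2.imread(f'pics/{f}.png')[225:265,225:275];h=cv2.cvtColor(i,cv2.COLOR_BGR2HSV)
    m=((h[...,0]<8)|(h[...,0]>172))&(h[...,1]>110);y,x=np.nonzero(m);print(f,len(x),x.mean()+225,y.mean()+225)
a=cv2.imread('pics/s3.png').astype(int);b=cv2.imread('pics/s8.png').astype(int)
d=(np.abs(a-b).max(2)>45)[165:330,90:400];n,l,s,c=cv2.connectedComponentsWithStats(d.astype(np.uint8))
print([(s[k],(c[k]+[90,165]).round()) for k in range(1,n) if s[k,4]>12])
E
```

```text
s3 77 241.7792207792208 251.55844155844156
s8 68 241.58823529411765 251.94117647058823
[(array([ 91,   0,  22,  15, 149], dtype=int32), array([194., 170.])), (array([139,   0,  39,  39, 943], dtype=int32), array([247., 182.]))]
```

The cell hasn't moved (lid within 0.4 px of before), and the only differences in the picture are the arm itself. Handing in.

```bash
python3 -c "
from rig import hand_in
print(hand_in())"
```

```text
the job is handed in; nothing more can be done
None
```

I stood the red-lidded cell in the seat ring, pushed the carriage to its hard stop, and turned the ball knob 2.09 rad clockwise in one grasp. I then let go, raised the gripper clear and handed the job in at about 21 s of the 72 s.

**Cell and carriage:** the close views showed the cell foot inside the ring, and the scene view showed it under the head with the carriage home. At the stop, the push force rose to about 20 N with no further movement, after about 91 mm of travel.

**Pad force:** this is inferred from torque, not measured directly. The free knob read about 0.235 N m and first touch came near 1.53 rad. The last three readings averaged about 0.13 N m above free, which is roughly 22 N of pad force and mid-range for snug. The torque readings were noisy, by about 0.03 N m: one at 1.66 rad was high, and those at 1.86 and 1.94 rad were lower than the trend. I put the force uncertainty at a few newtons.

**After letting go:** the lid was within 0.4 pixel of where it stood before the turn. A picture comparison from before and after the knob turn showed nothing changed but the arm, in the part of the bench it covered. The spatula and part of the bench were outside that comparison.

**Other shortfalls:** I viewed 11 pictures, one over the budget, and one check script crashed and was replaced by a simpler one. The tool also tilted by up to about 0.036 rad during the job, which I could not correct with the moves available.

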